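# Fill the empty cells of the spice caddy

### The job

The wooden spice caddy in front of the microwave has three cells, and one already holds a jar. Stand the two spare spice jars, which stand on the open worktop to the right of the caddy (not the jars at the back beside the microwave), upright in its two empty cells, one in each, right down on the cell floor. Leave the jar that is already in the caddy where it is.

Things in the scene. Friction and masses are not known exactly. Their poses are not given: they have to be found in the camera images.
- caddy: light wooden open-topped caddy, 74 (x) x 210 (y) x 34 mm high, fixed to the worktop. Origin: centre of its underside, on the worktop; z up, y along the row of cells. Three square cells, each 62 x 62 mm inside, have their centres at y = -68, 0 and +68 mm on its y axis (x = 0); the walls and partitions are 6 mm thick, with their rims 33 to 34 mm above the worktop; the cell floor is 5 mm above the worktop. Which one of the cells already holds a jar varies.
- kept_jar_center (a point): spice jar, a round glass jar with a dark brown-black screw cap, 41 mm in diameter and 105 mm tall, about 0.11 kg; it already stands in one of the caddy's cells (any of the three) and stays there. This point is its centre, half-way up (52.5 mm above its underside); z is its axis, up.
- spare_1_center (a point): spice jar, a round glass jar with a dark brown-black screw cap, 41 mm in diameter and 105 mm tall, about 0.11 kg; a spare, standing upright on the worktop to the right (-y) of the caddy. This point is its centre, half-way up (52.5 mm above its underside); z is its axis, up. Either spare may go into either empty cell.
- spare_2_center (a point): spice jar, a round glass jar with a dark brown-black screw cap, 41 mm in diameter and 105 mm tall, about 0.11 kg; the other spare, standing upright on the worktop to the right (-y) of the caddy, nearer or farther than the first by 70 mm or more in x. This point is its centre, half-way up (52.5 mm above its underside); z is its axis, up.
Not all that is in view belongs to the job. What is shaped like the part that bears kept_jar_center but blue or purple is not meant.

How it is judged:
By the outcome, as a careful person would: the job done as asked, in the order asked, and still so for the second after the job is handed in, with the robot touching nothing.
It also fails if it takes over 53 s, if anything falls off the work surface, if the arm or the gripper's body presses on something with over 40 N, if the wrist force passes 120 N, or if a joint passes its speed limit or range.

### The arm

A 7-joint arm with a two-finger parallel gripper is mounted at the origin on a cart in front of the work surface, level with it; the furniture and walls round the work are solid. World frame = base frame: x ahead of the robot, y to its left, z up, the work surface at z = 0. Lengths are in m, angles in rad, forces in N, time in s.
With the tool pointing down it reaches from about 0.4 to 0.85 m from the base axis. Payload 10.4 kg.
Tool frame: the origin (TCP) lies on the centre line of the jaws, within the pads' length; the fingertips stand 8 mm ahead of it and the grasp point (between the pads) lies 11 mm behind it; z points along the fingers, y is the line along which they close (so a half turn about z gives the same grasp; the last joint's range is limited). The gripper opens to 85 mm and grips with 20 to 120 N. Pads are 22 mm wide; open, the fingers measure 114 mm over their backs; the gripper's body (76 mm by 85 mm) begins 54 mm behind the grasp point. The pads swing forward as they close: fully open they stand 13 mm farther back than shut.
Start: joints at [1.285, 0.332, -0.065, 1.46, 0.022, 1.35, -0.088], TCP at [0.162, -0.604, 0.239] pointing down, gripper open.
Joint ranges: [-2.6, 2.6], [-0.5, 2.12], [-1.47, 1.34], [0.16, 2.42], [-1.27, 4.41], [0.06, 2.06], [-2.6, 2.6]. Speed limits (rad/s): [2.22, 2.22, 2.79, 2.79, 3.14, 3.14, 3.14].

### API

Orientations are given as a 3x3 rotation matrix whose columns are the frame's x, y, z axes.
In Python, from workcell import arm, read_camera gives the robot as it stands.
- The arm moves only by the tool send_rows, never from a script. Its argument "commands" is a list of rows, each a list of 7 numbers: the turn, a rotation vector about the tool's x, y, z in degrees, then the shift along the tool's x, y, z in mm, then the closure, from -1 (fully open) to 1 (shut). In form: [[ax, ay, az, x, y, z, grip], ...]. A call has 1 to 8 rows; each row is the pose to reach, as a shift and turn from the pose commanded when the call began, along the tool's axes at that moment; what a row does not reach only later rows make up. A row lasts 1/10 s, in which the tool goes at most 50 mm and 8.59 degrees, less where a joint would pass 70% of its speed; a pose out of reach is approached as far as the arm can. A call with a gripper value outside its range is refused whole. The fingers move at their own pace and stop on an object; the grip force is fixed at half the most. Time passes only in rows, so rows that repeat a pose let the fingers close. It gives the time, the measured TCP pose, the force, the opening and the grip force at its end, in the units of the state.
- arm.observe(): the state, without advancing time (a new reading comes with each control period).
- read_camera(name): name is "scene" or "top"; returns a dict with "image" (420x560x3 uint8, red, green, blue), "fx", "fy", "cx", "cy" (pixels), "origin" and "rotation" of the camera in the world. Camera axes: x right, y down, z forward; pixel columns grow to the right and rows downward; lengths in m; the calibration is good to about 2 mm. A picture is of the moment at which its call begins. There is no depth.
- arm.finish_job(): hands the job in; it is judged then, once.
The state is a dict: "time": time; "joint_positions": joint angles; "qd": joint speeds; "effort": joint torques, N m; "eef_pos": TCP position; "tool_rot": TCP orientation; "wrist_force": force on the tool from outside, world axes, zero at the start; "torque": the same for the moment, N m; "opening": opening from 0.0 (shut) to 1.0 (fully open); "gripper_force": force on a finger pad.
Only numpy, scipy, OpenCV 4.12 (cv2) and the standard library are available. Lean on these libraries where they do the work, as an engineer would, in place of code of your own. Each camera call takes 0.05 s, during which the arm holds its last target. There are 200 camera calls.

## Working session

There is one attempt and no reset: what is moved stays moved. The work goes in short steps, Python scripts to look and compute and a tool call to move; the robot and the scene stay as the last step left them, time stands still between calls to the robot, and variables do not carry over. Pictures are saved under pics/ and viewed, at most 10 in all, crops included, and the job is handed in when it is done.

Besides the shell and the picture viewer there is one more tool, called in YAML: its name, and indented under it one key for each argument. send_rows: Moves the arm, as the interface text tells. Its arguments: {"type":"object","properties":{"commands":{"type":"array"}},"required":["commands"]}

```bash
mkdir -p pics
cat > h.py <<'E'
import numpy as np, cv2
from workcell import arm, read_camera
def snap(n,f):
    c=read_camera(n); cv2.imwrite(f'pics/{f}.png',c['image'][:,:,::-1]); np.save(f'pics/{f}.npy',c,allow_pickle=True); return c
def load(f): return np.load(f'pics/{f}.npy',allow_pickle=True).item()
def ray(c,u,v,z):
    R=np.array(c['rotation']); o=np.array(c['origin']); d=R@np.array([(u-c['cx'])/c['fx'],(v-c['cy'])/c['fy'],1])
    return o+d*(z-o[2])/d[2]
def proj(c,p):
    q=np.array(c['rotation']).T@(np.array(p)-c['origin']); return q[0]/q[2]*c['fx']+c['cx'],q[1]/q[2]*c['fy']+c['cy']
def crop(f,x0,y0,x1,y1,s,out):
    im=load(f)['image'][y0:y1,x0:x1,::-1]; cv2.imwrite(f'pics/{out}.png',cv2.resize(im,None,fx=s,fy=s,interpolation=cv2.INTER_CUBIC))
E
python3 - <<'E'
from h import *
a=snap('scene','s0');b=snap('top','t0')
for c in(a,b): print(c['fx'],c['origin'],np.round(c['rotation'],3).tolist())
s=arm.observe();print(s['time'],s['eef_pos'],np.round(s['tool_rot'],3).tolist(),s['opening'])
E
```

```text
510.06221312370354 [-0.10552706 -0.49928648  0.62016306] [[0.464, -0.555, 0.69], [-0.886, -0.279, 0.372], [-0.014, -0.784, -0.621]]
421.2519637721902 [ 0.42934709 -0.19758262  0.92736678] [[0.022, -0.996, 0.091], [-1.0, -0.022, -0.0], [0.002, -0.091, -0.996]]
0.1 [ 0.16227522 -0.60320069  0.23858197] [[0.966, 0.26, -0.0], [0.26, -0.966, 0.001], [-0.0, -0.001, -1.0]] 0.9933942459356412
```

View pics/s0.png

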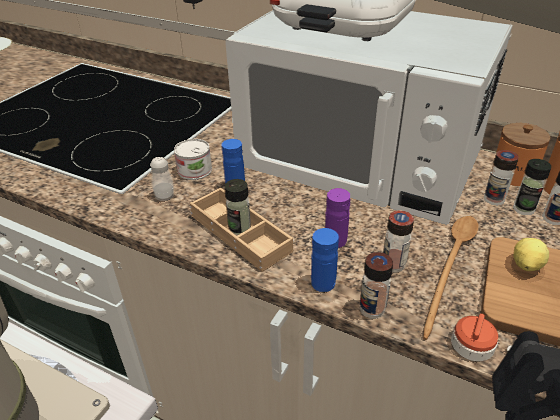

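View pics/t0.png

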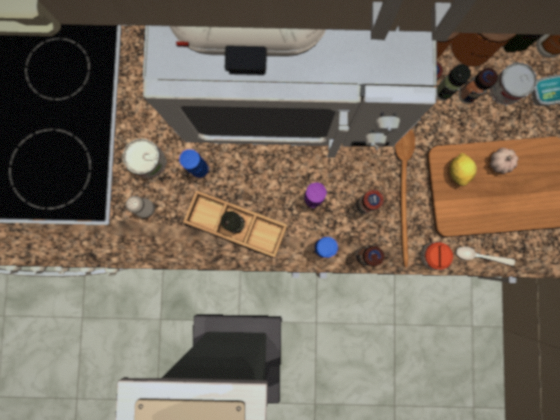

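The scene picture shows the caddy at scene (240,228), with the kept jar in its middle cell at (236,207). Possible matches for the spares are:
- dark-capped jars at scene (398,240) and (376,285), top (373,200) and (373,256)
- blue at scene (324,260) and (233,160), purple at (338,218): decoys
- back jars at scene (500,175) and (532,185): excluded by the task

I choose the two dark-capped jars and will check them in a close crop.

Run:
```python
from h import *
crop('t0',170,170,410,290,3.3,'c1')
crop('s0',180,160,440,340,3,'c2')
```

```text
(no output)
```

View pics/c1.png

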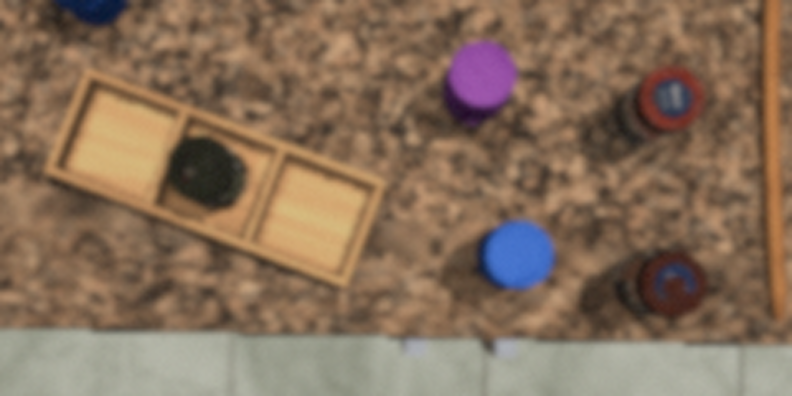

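View pics/c2.png

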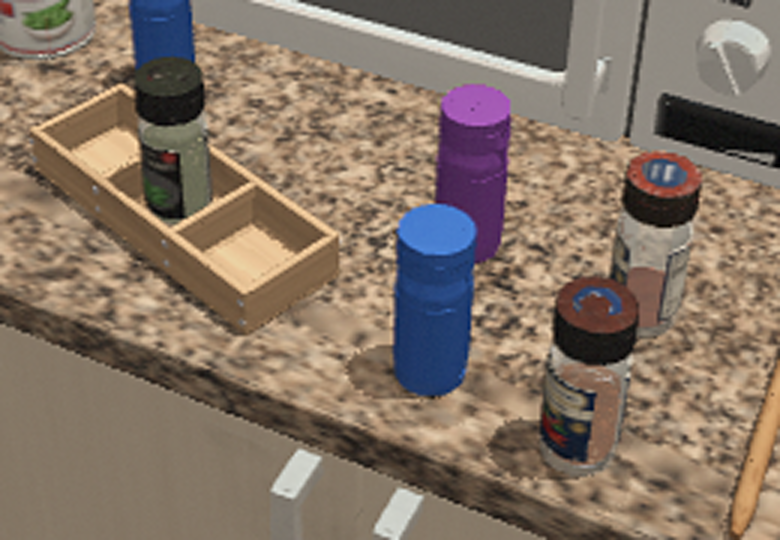

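Run:
```python
from h import *
t,s=load('t0'),load('s0')
T=lambda u,v,z:ray(t,170+(u)/3.3,170+v/3.3,z)
S=lambda u,v,z:ray(s,180+u/3,160+v/3,z)
r=lambda a:np.round(a[:2],4)
print('A',r(T(670,100,.105)),r(S(662,175,.105)))
print('B',r(T(674,285,.105)),r(S(597,305,.105)))
print('blue',r(T(518,255,.105)),r(S(437,231,.105)));print('purple',r(T(482,77,.105)),r(S(475,106,.105)))
print('kept',r(T(209,171,.11)),r(S(169,80,.11)))
for nm,F,L in(('T',T,[(90,70),(385,183),(344,286),(47,175)]),('S',S,[(123,88),(338,237),(241,294),(33,130)])):
    P=np.array([F(u,v,.0335)[:2] for u,v in L]); d=P[0]+P[3]-P[1]-P[2]
    print(nm,P.round(4).tolist(),P.mean(0).round(4),np.linalg.norm(d)/2,np.linalg.norm(P[0]-P[3]),np.linalg.norm(P[1]-P[2]),'yaxis ang',np.degrees(np.arctan2(d[1],d[0])))
```

```text
A [ 0.5357 -0.3645] [ 0.5344 -0.3642]
B [ 0.426  -0.3673] [ 0.4249 -0.3666]
blue [ 0.4416 -0.2752] [ 0.4396 -0.2761]
purple [ 0.547  -0.2523] [ 0.5467 -0.2516]
kept [ 0.4868 -0.092 ] [ 0.4851 -0.0877]
T [[0.5561, -0.0027], [0.487, -0.1956], [0.4204, -0.1709], [0.4872, 0.0221]] [ 0.4877 -0.0868] 0.2046095997723789 0.07316939435637651 0.07102772148327759 yaxis ang 70.59001398228094
S [[0.5525, -0.0038], [0.4848, -0.1962], [0.4181, -0.1698], [0.4888, 0.0224]] [ 0.486  -0.0869] 0.20442969815026538 0.06881396290056967 0.07169331704518732 yaxis ang 70.20059913437366
```

The crops confirm it: the two brown-capped jars at top (373,200) and (374,256) are the spares, and the kept jar is in the middle cell. Both cameras agree to within 2 mm. Caddy centre is (0.487,-0.087) with its y axis at 70.5°. I'll take the far spare (A) first.

```bash
cat >> h.py <<'E'
from scipy.spatial.transform import Rotation as Ro
def go(p,yaw=-19.5):
    s=arm.observe(); R=np.array(s['tool_rot']); y=np.radians(yaw); yy=np.array([np.cos(y),np.sin(y),0]); z=np.array([0,0,-1.]); T=np.c_[np.cross(yy,z),yy,z]
    print('t',round(s['time'],2),'pos',np.round(s['eef_pos'],4),'turn',np.degrees(Ro.from_matrix(R.T@T).as_rotvec()).round(1),'shift',(1000*R.T@(np.array(p)-s['eef_pos'])).round(1),'open',s['opening'],'F',np.round(s['wrist_force'],1))
E
python3 -c "
from h import *
go([.535,-.3645,.2])"
```

```text
t 0.1 pos [ 0.1623 -0.6032  0.2386] turn [ -0.1  -0.  -55.4] shift [ 422.  -133.6   38.7] open 0.9933942459356412 F [-0.   0.1 -0.3]
```

send_rows:
  commands:
    - [0,0,-55.4,422,-133.6,10,-1]
    - [0,0,-55.4,422,-133.6,10,-1]
    - [0,0,-55.4,422,-133.6,10,-1]
    - [0,0,-55.4,422,-133.6,10,-1]
    - [0,0,-55.4,422,-133.6,10,-1]
    - [0,0,-55.4,422,-133.6,10,-1]
    - [0,0,-55.4,422,-133.6,10,-1]
    - [0,0,-55.4,422,-133.6,10,-1]

```text
time: 0.9
eef_pos: [0.5004, -0.3867, 0.23]
tool_rot: [[0.332, 0.943, -0.0], [0.943, -0.332, 0.0], [0.0, -0.0, -1.0]]
wrist_force: [0.2, -1.1, 0.0]
opening: 1.003
gripper_force: 0.0
```

```bash
python3 -c "
from h import *
go([.535,-.3645,.2])"
```

```text
t 0.9 pos [ 0.5004 -0.3867  0.23  ] turn [-0.  -0.   0.1] shift [32.5 25.2 30. ] open 1.0034712029740853 F [ 0.2 -1.1  0. ]
```

send_rows:
  commands:
    - [0,0,0,0,0,0,-1]
    - [0,0,0,0,0,0,-1]

```text
time: 1.1
eef_pos: [0.5001, -0.3866, 0.2296]
tool_rot: [[0.332, 0.943, -0.001], [0.943, -0.332, 0.001], [0.001, -0.001, -1.0]]
wrist_force: [-0.1, -0.7, -0.4]
opening: 0.999
gripper_force: 0.0
```

```bash
python3 -c "
from h import *
go([.535,-.3645,.057])"
```

```text
t 1.1 pos [ 0.5001 -0.3866  0.2296] turn [-0.1 -0.   0.1] shift [ 32.3  25.8 172.6] open 0.9985729732958056 F [-0.1 -0.7 -0.4]
```

send_rows:
  commands:
    - [0,0,0,32.3,25.8,10,-1]
    - [0,0,0,32.3,25.8,50,-1]
    - [0,0,0,32.3,25.8,85,-1]
    - [0,0,0,32.3,25.8,85,-1]

```text
time: 1.5
eef_pos: [0.5304, -0.3663, 0.14]
tool_rot: [[0.336, 0.942, -0.008], [0.942, -0.336, 0.004], [0.001, -0.009, -1.0]]
wrist_force: [-0.0, -0.4, -0.8]
opening: 0.998
gripper_force: 0.0
```

Run:
```python
from h import *
go([.535,-.3645,.057])
snap('scene','s1'); crop('s1',330,130,480,290,3.7,'c3')
```

```text
t 1.5 pos [ 0.5304 -0.3663  0.14  ] turn [-0.5 -0.1 -0.2] shift [ 3.1  4.5 83. ] open 0.9983712525947182 F [-0.  -0.4 -0.8]
```

View pics/c3.png

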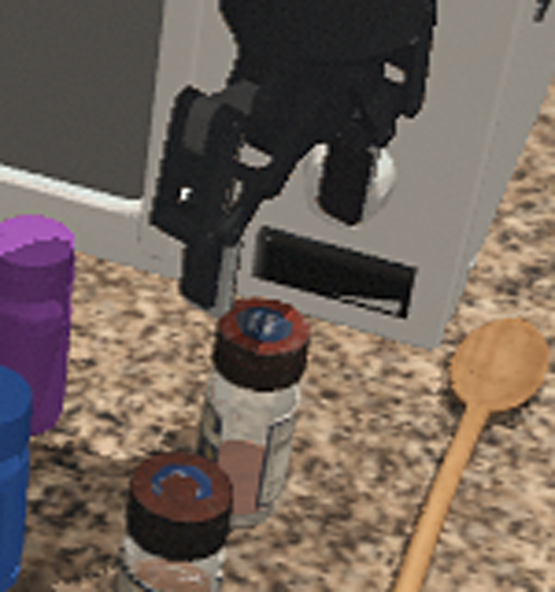

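Run:
```python
from h import *
c=load('s1');s=arm.observe();p=np.array(s['eef_pos']);R=np.array(s['tool_rot'])
for y in(-.057,-.0425,0,.0425,.057):
    q=np.array(proj(c,p+R@[0,y,-.005])); print(y,(q-[330,130])*3.7)
for z in(.105,.07):print('jar',(np.array(proj(c,[.535,-.3645,z]))-[330,130])*3.7)
```

```text
-0.057 [192.2500134  309.63054911]
-0.0425 [215.1131607  294.22984184]
0 [279.54827542 250.8260914 ]
0.0425 [340.3905464  209.84249484]
0.057 [360.37964218 196.37776015]
jar [262.68948459 326.25470638]
jar [252.57634481 387.69847149]
```

send_rows:
  commands:
    - [0,0,0,0,0,0,-1]
    - [0,0,0,0,0,0,-1]

```text
time: 1.75
eef_pos: [0.5349, -0.3673, 0.1479]
tool_rot: [[0.336, 0.942, 0.003], [0.942, -0.336, -0.002], [-0.001, 0.003, -1.0]]
wrist_force: [0.4, -0.2, 0.4]
opening: 1.004
gripper_force: 0.0
```

```bash
python3 -c "
from h import *
go([.535,-.3645,.057])"
```

```text
t 1.75 pos [ 0.5349 -0.3673  0.1479] turn [ 0.2  0.1 -0.1] shift [ 2.8 -1.2 90.9] open 1.0037691438366076 F [ 0.4 -0.2  0.4]
```

send_rows:
  commands:
    - [0,0,0,1,0,25,-1]
    - [0,0,0,1,0,50,-1]
    - [0,0,0,1,0,70,-1]
    - [0,0,0,1,0,82,-1]
    - [0,0,0,1,0,87,-1]
    - [0,0,0,1,0,87,-1]
    - [0,0,0,1,0,87,-1]
    - [0,0,0,1,0,87,-1]

```text
time: 2.55
eef_pos: [0.5353, -0.3656, 0.0595]
tool_rot: [[0.335, 0.942, 0.002], [0.942, -0.335, -0.001], [-0.001, 0.002, -1.0]]
wrist_force: [0.2, 0.0, -0.4]
opening: 0.998
gripper_force: 0.0
```

```bash
python3 -c "
from h import *
go([.535,-.3645,.057])"
```

```text
t 2.55 pos [ 0.5353 -0.3656  0.0595] turn [ 0.1  0.  -0. ] shift [ 0.9 -0.6  2.5] open 0.9979404380442879 F [ 0.2  0.  -0.4]
```

send_rows:
  commands:
    - [0,0,0,0,0,0,-0.5]
    - [0,0,0,0,0,0,0]
    - [0,0,0,0,0,0,0.2]
    - [0,0,0,0,0,0,0.5]
    - [0,0,0,0,0,0,1]
    - [0,0,0,0,0,0,1]
    - [0,0,0,0,0,0,1]
    - [0,0,0,0,0,0,1]

```text
time: 3.35
eef_pos: [0.5349, -0.3654, 0.0587]
tool_rot: [[0.335, 0.942, 0.001], [0.942, -0.335, -0.0], [-0.0, 0.001, -1.0]]
wrist_force: [1.5, -0.4, 4.8]
opening: 0.467
gripper_force: 59.7
```

send_rows:
  commands:
    - [0,0,0,0,0,-10,1]
    - [0,0,0,0,0,-30,1]
    - [0,0,0,0,0,-60,1]
    - [0,0,0,0,0,-90,1]
    - [0,0,0,0,0,-120,1]
    - [0,0,0,0,0,-145,1]
    - [0,0,0,0,0,-150,1]
    - [0,0,0,0,0,-150,1]

```text
time: 4.15
eef_pos: [0.5346, -0.3652, 0.2087]
tool_rot: [[0.335, 0.942, 0.0], [0.942, -0.335, -0.001], [-0.0, 0.001, -1.0]]
wrist_force: [0.6, -0.1, -2.4]
opening: 0.466
gripper_force: 59.8
```

Run:
```python
from h import *
go([.5097,-.0229,.21])
snap('scene','s2'); crop('s2',180,60,480,340,2.1,'c4')
```

```text
t 4.15 pos [ 0.5346 -0.3652  0.2087] turn [ 0.  0. -0.] shift [ 314.3 -138.    -1.5] open 0.4655210204964576 F [ 0.6 -0.1 -2.4]
```

View pics/c4.png

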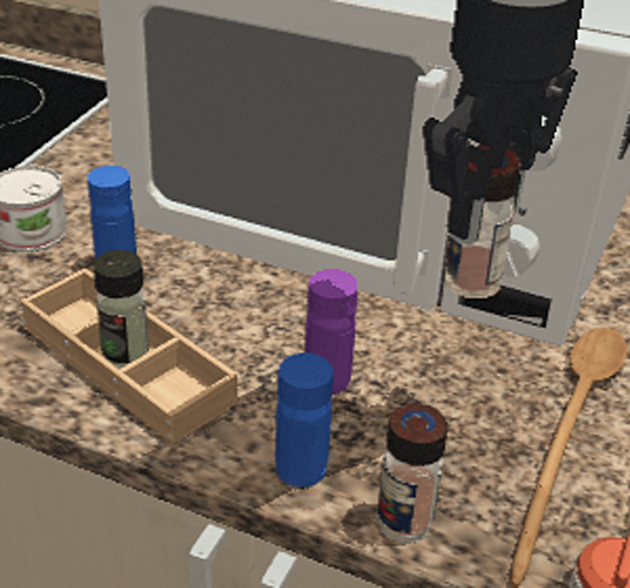

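Jar A hangs upright in the grasp. Carrying it to the far cell.

send_rows:
  commands:
    - [0,0,0,18,-8,0,1]
    - [0,0,0,55,-24,0,1]
    - [0,0,0,100,-44,0,1]
    - [0,0,0,145,-64,0,1]
    - [0,0,0,190,-84,0,1]
    - [0,0,0,230,-101,0,1]
    - [0,0,0,265,-116,0,1]
    - [0,0,0,290,-127,0,1]

```text
time: 5.0
eef_pos: [0.5106, -0.0465, 0.2067]
tool_rot: [[0.332, 0.943, -0.003], [0.943, -0.332, 0.001], [-0.0, -0.003, -1.0]]
wrist_force: [1.0, 0.0, -0.4]
opening: 0.468
gripper_force: 60.0
```

send_rows:
  commands:
    - [0,0,0,14,-6,0,1]
    - [0,0,0,22,-10,0,1]
    - [0,0,0,24,-11,0,1]
    - [0,0,0,24,-11,0,1]
    - [0,0,0,24,-11,0,1]
    - [0,0,0,24,-11,0,1]

```text
time: 5.6
eef_pos: [0.5097, -0.0243, 0.2081]
tool_rot: [[0.336, 0.942, -0.0], [0.942, -0.336, -0.0], [-0.0, -0.0, -1.0]]
wrist_force: [-0.5, 0.4, -1.4]
opening: 0.464
gripper_force: 60.0
```

Run:
```python
from h import *
go([.5097,-.0229,.11])
```

```text
t 5.6 pos [ 0.5097 -0.0243  0.2081] turn [-0.   0.  -0.1] shift [ 1.3 -0.4 98.1] open 0.46437639251271795 F [-0.5  0.4 -1.4]
```

send_rows:
  commands:
    - [0,0,0,1,0,20,1]
    - [0,0,0,1,0,45,1]
    - [0,0,0,1,0,70,1]
    - [0,0,0,1,0,85,1]
    - [0,0,0,1,0,90,1]
    - [0,0,0,1,0,90,1]
    - [0,0,0,1,0,90,1]

```text
time: 6.3
eef_pos: [0.5107, -0.0222, 0.1193]
tool_rot: [[0.335, 0.942, 0.001], [0.942, -0.335, -0.0], [0.0, 0.001, -1.0]]
wrist_force: [0.6, 0.4, -1.3]
opening: 0.468
gripper_force: 60.0
```

Run:
```python
from h import *
go([.5097,-.0229,.063])
snap('scene','s3'); crop('s3',160,90,310,280,3,'c5')
```

```text
t 6.3 pos [ 0.5107 -0.0222  0.1193] turn [ 0.1 -0.  -0.1] shift [-1.  -0.8 56.3] open 0.4680459184137071 F [ 0.6  0.4 -1.3]
```

View pics/c5.png

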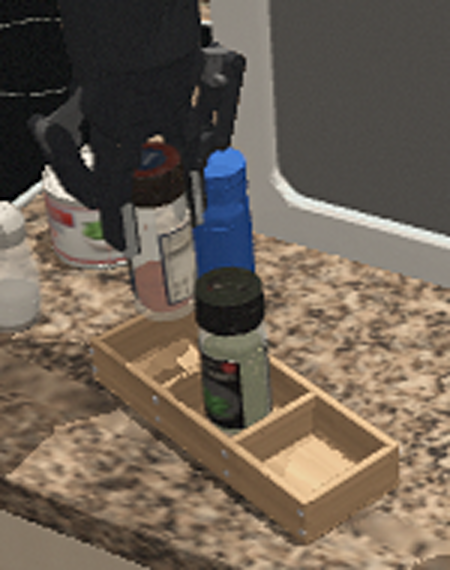

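The jar is centred above the far cell (crop (160,310)) and clear of the kept jar. Lowering it.

send_rows:
  commands:
    - [0,0,0,-1,0,15,1]
    - [0,0,0,-1,0,30,1]
    - [0,0,0,-1,0,42,1]
    - [0,0,0,-1,0,49,1]
    - [0,0,0,-1,0,53,1]
    - [0,0,0,-1,0,55,1]
    - [0,0,0,-1,0,55,1]
    - [0,0,0,-1,0,55,1]

```text
time: 7.15
eef_pos: [0.5099, -0.0231, 0.0635]
tool_rot: [[0.334, 0.942, 0.001], [0.942, -0.334, -0.0], [0.0, 0.001, -1.0]]
wrist_force: [0.8, -0.8, -1.9]
opening: 0.465
gripper_force: 60.1
```

send_rows:
  commands:
    - [0,0,0,0,0,1,1]
    - [0,0,0,0,0,1,1]
    - [0,0,0,0,0,1,1]

```text
time: 7.45
eef_pos: [0.5101, -0.0231, 0.0631]
tool_rot: [[0.335, 0.942, 0.001], [0.942, -0.335, -0.0], [-0.0, 0.001, -1.0]]
wrist_force: [-0.8, 0.4, 7.0]
opening: 0.462
gripper_force: 59.7
```

Contact with the floor (7 N). Releasing gently.

send_rows:
  commands:
    - [0,0,0,0,0,0,-0.1]
    - [0,0,0,0,0,0,-0.3]
    - [0,0,0,0,0,0,-0.6]
    - [0,0,0,0,0,0,-1]
    - [0,0,0,0,0,0,-1]
    - [0,0,0,0,0,0,-1]

```text
time: 8.05
eef_pos: [0.5096, -0.0231, 0.0622]
tool_rot: [[0.335, 0.942, -0.0], [0.942, -0.335, -0.0], [-0.0, -0.0, -1.0]]
wrist_force: [-0.3, -0.1, 0.4]
opening: 0.998
gripper_force: 0.0
```

send_rows:
  commands:
    - [0,0,0,0,0,-15,-1]
    - [0,0,0,0,0,-40,-1]
    - [0,0,0,0,0,-75,-1]
    - [0,0,0,0,0,-110,-1]
    - [0,0,0,0,0,-140,-1]
    - [0,0,0,0,0,-155,-1]
    - [0,0,0,0,0,-155,-1]
    - [0,0,0,0,0,-155,-1]

```text
time: 8.85
eef_pos: [0.5095, -0.0231, 0.2175]
tool_rot: [[0.334, 0.942, 0.0], [0.942, -0.334, -0.0], [-0.0, 0.001, -1.0]]
wrist_force: [0.3, 1.0, 0.1]
opening: 1.002
gripper_force: 0.0
```

Run:
```python
from h import *
go([.4255,-.367,.218])
```

```text
t 8.85 pos [ 0.5095 -0.0231  0.2175] turn [ 0.  0. -0.] shift [-352.2   35.8   -0.4] open 1.0016579104307386 F [0.3 1.  0.1]
```

send_rows:
  commands:
    - [0,0,0,-20,2,0,-1]
    - [0,0,0,-60,6,0,-1]
    - [0,0,0,-105,11,0,-1]
    - [0,0,0,-150,15,0,-1]
    - [0,0,0,-195,20,0,-1]
    - [0,0,0,-240,24,0,-1]
    - [0,0,0,-285,29,0,-1]
    - [0,0,0,-320,33,0,-1]

```text
time: 9.65
eef_pos: [0.4318, -0.3381, 0.2159]
tool_rot: [[0.336, 0.942, -0.002], [0.942, -0.336, 0.001], [0.0, -0.002, -1.0]]
wrist_force: [0.2, 0.3, -0.2]
opening: 1.002
gripper_force: 0.0
```

send_rows:
  commands:
    - [0,0,0,-20,2,0,-1]
    - [0,0,0,-30,3,0,-1]
    - [0,0,0,-32,3,0,-1]
    - [0,0,0,-32,3,0,-1]
    - [0,0,0,-32,3,0,-1]
    - [0,0,0,-32,3,0,-1]

```text
time: 10.25
eef_pos: [0.4264, -0.3658, 0.2174]
tool_rot: [[0.333, 0.943, 0.0], [0.943, -0.333, -0.0], [0.0, 0.0, -1.0]]
wrist_force: [-0.1, 0.1, -0.0]
opening: 0.998
gripper_force: 0.0
```

Run:
```python
from h import *
go([.4255,-.367,.058])
snap('scene','s4'); crop('s4',160,90,440,340,2.3,'c6')
```

```text
t 10.25 pos [ 0.4264 -0.3658  0.2174] turn [ 0.  -0.   0.1] shift [ -1.5  -0.5 159.4] open 0.9983944944915772 F [-0.1  0.1 -0. ]
```

View pics/c6.png

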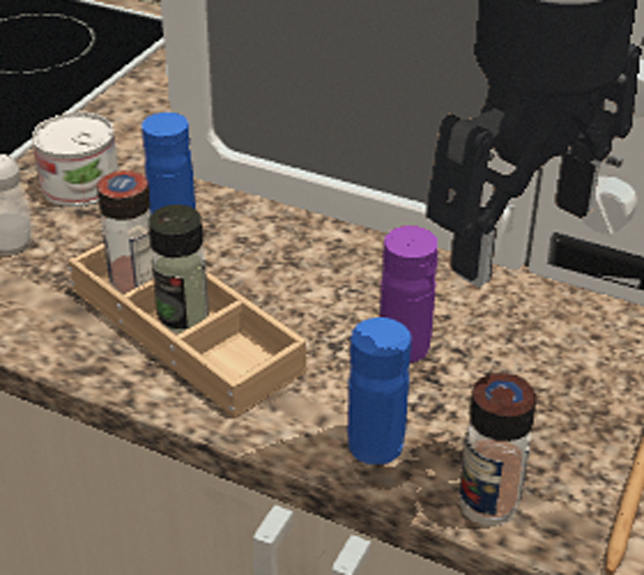

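Jar A stands upright in the far cell at crop (125,235), and the kept jar hasn't moved. Now descending on jar B.

send_rows:
  commands:
    - [0,0,0,-1.5,0,20,-1]
    - [0,0,0,-1.5,0,50,-1]
    - [0,0,0,-1.5,0,85,-1]
    - [0,0,0,-1.5,0,115,-1]
    - [0,0,0,-1.5,0,140,-1]
    - [0,0,0,-1.5,0,155,-1]
    - [0,0,0,-1.5,0,159,-1]
    - [0,0,0,-1.5,0,159,-1]

```text
time: 11.1
eef_pos: [0.4256, -0.3683, 0.0586]
tool_rot: [[0.334, 0.942, 0.0], [0.942, -0.334, -0.0], [-0.0, 0.0, -1.0]]
wrist_force: [-0.0, 0.5, -0.6]
opening: 1.001
gripper_force: 0.0
```

send_rows:
  commands:
    - [0,0,0,0,0,0,-1]
    - [0,0,0,0,0,0,-0.5]
    - [0,0,0,0,0,0,0]
    - [0,0,0,0,0,0,0.2]
    - [0,0,0,0,0,0,0.5]
    - [0,0,0,0,0,0,1]
    - [0,0,0,0,0,0,1]
    - [0,0,0,0,0,0,1]

```text
time: 11.9
eef_pos: [0.4256, -0.3686, 0.0589]
tool_rot: [[0.335, 0.942, 0.001], [0.942, -0.335, -0.001], [-0.0, 0.001, -1.0]]
wrist_force: [-0.5, 0.9, 5.8]
opening: 0.467
gripper_force: 59.9
```

send_rows:
  commands:
    - [0,0,0,0,0,-10,1]
    - [0,0,0,0,0,-30,1]
    - [0,0,0,0,0,-60,1]
    - [0,0,0,0,0,-90,1]
    - [0,0,0,0,0,-120,1]
    - [0,0,0,0,0,-145,1]
    - [0,0,0,0,0,-150,1]
    - [0,0,0,0,0,-150,1]

```text
time: 12.7
eef_pos: [0.4254, -0.3684, 0.2089]
tool_rot: [[0.335, 0.942, 0.001], [0.942, -0.335, -0.001], [-0.001, 0.001, -1.0]]
wrist_force: [-0.6, -0.0, -0.6]
opening: 0.464
gripper_force: 60.4
```

Run:
```python
from h import *
go([.4643,-.1511,.21])
```

```text
t 12.7 pos [ 0.4254 -0.3684  0.2089] turn [ 0.1  0.  -0. ] shift [217.8 -36.1  -1.3] open 0.4637845114462184 F [-0.6 -0.  -0.6]
```

send_rows:
  commands:
    - [0,0,0,18,-3,0,1]
    - [0,0,0,55,-9,0,1]
    - [0,0,0,98,-16,0,1]
    - [0,0,0,140,-23,0,1]
    - [0,0,0,178,-29,0,1]
    - [0,0,0,205,-34,0,1]
    - [0,0,0,218,-36,0,1]
    - [0,0,0,218,-36,0,1]

```text
time: 13.5
eef_pos: [0.4641, -0.1489, 0.2075]
tool_rot: [[0.331, 0.943, -0.001], [0.943, -0.331, 0.001], [0.0, -0.001, -1.0]]
wrist_force: [0.4, -1.3, -0.1]
opening: 0.465
gripper_force: 60.5
```

send_rows:
  commands:
    - [0,0,0,0,0,0,1]
    - [0,0,0,0,0,0,1]
    - [0,0,0,0,0,0,1]

```text
time: 13.8
eef_pos: [0.464, -0.1521, 0.208]
tool_rot: [[0.337, 0.942, -0.0], [0.942, -0.337, 0.0], [-0.0, -0.0, -1.0]]
wrist_force: [0.7, -0.1, -1.2]
opening: 0.466
gripper_force: 60.5
```

Run:
```python
from h import *
go([.4643,-.1511,.119])
```

```text
t 13.8 pos [ 0.464  -0.1521  0.208 ] turn [-0.   0.  -0.2] shift [ 1.1  0.  89. ] open 0.4657022585833585 F [ 0.7 -0.1 -1.2]
```

send_rows:
  commands:
    - [0,0,0,0,0,20,1]
    - [0,0,0,0,0,45,1]
    - [0,0,0,0,0,70,1]
    - [0,0,0,0,0,85,1]
    - [0,0,0,0,0,90,1]
    - [0,0,0,0,0,90,1]
    - [0,0,0,0,0,90,1]

```text
time: 14.5
eef_pos: [0.4648, -0.1512, 0.1191]
tool_rot: [[0.335, 0.942, 0.001], [0.942, -0.335, -0.0], [-0.0, 0.001, -1.0]]
wrist_force: [0.4, 0.6, -0.5]
opening: 0.466
gripper_force: 60.5
```

Run:
```python
from h import *
go([.4643,-.1511,.0638])
snap('scene','s5'); crop('s5',160,90,340,290,3,'c7')
```

```text
t 14.5 pos [ 0.4648 -0.1512  0.1191] turn [ 0.1  0.  -0.1] shift [-0.1 -0.6 55.3] open 0.46616616606089567 F [ 0.4  0.6 -0.5]
```

View pics/c7.png

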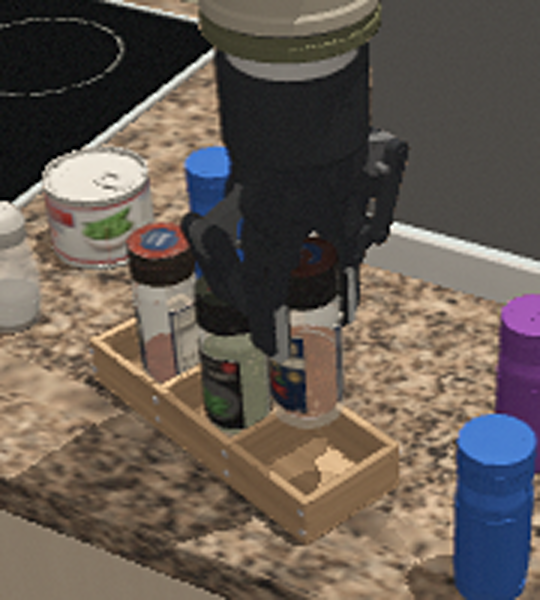

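Jar B is over the near cell at crop (305,420), with a gap to the kept jar. Lowering it.

send_rows:
  commands:
    - [0,0,0,0,0,15,1]
    - [0,0,0,0,0,30,1]
    - [0,0,0,0,0,42,1]
    - [0,0,0,0,0,49,1]
    - [0,0,0,0,0,53,1]
    - [0,0,0,0,0,55,1]
    - [0,0,0,0,0,56,1]
    - [0,0,0,0,0,56,1]

```text
time: 15.35
eef_pos: [0.4645, -0.1509, 0.0638]
tool_rot: [[0.335, 0.942, -0.0], [0.942, -0.335, -0.001], [-0.001, 0.0, -1.0]]
wrist_force: [-6.2, 1.3, 16.5]
opening: 0.468
gripper_force: 61.9
```

send_rows:
  commands:
    - [0,0,0,0,0,-0.5,-0.1]
    - [0,0,0,0,0,-0.5,-0.3]
    - [0,0,0,0,0,-0.5,-0.6]
    - [0,0,0,0,0,-0.5,-1]
    - [0,0,0,0,0,-0.5,-1]
    - [0,0,0,0,0,-0.5,-1]

```text
time: 15.95
eef_pos: [0.4643, -0.1508, 0.0627]
tool_rot: [[0.335, 0.942, -0.0], [0.942, -0.335, -0.0], [-0.0, -0.0, -1.0]]
wrist_force: [-0.1, 0.2, -0.1]
opening: 0.998
gripper_force: 0.0
```

send_rows:
  commands:
    - [0,0,0,0,0,-15,-1]
    - [0,0,0,0,0,-40,-1]
    - [0,0,0,0,0,-75,-1]
    - [0,0,0,0,0,-110,-1]
    - [0,0,0,0,0,-140,-1]
    - [0,0,0,0,0,-160,-1]
    - [0,0,0,-30,0,-170,-1]
    - [0,0,0,-70,0,-170,-1]

```text
time: 16.75
eef_pos: [0.4421, -0.2162, 0.2348]
tool_rot: [[0.331, 0.944, 0.003], [0.944, -0.331, -0.001], [-0.0, 0.003, -1.0]]
wrist_force: [0.9, -0.4, -0.6]
opening: 1.001
gripper_force: 0.0
```

send_rows:
  commands:
    - [0,0,0,-40,0,0,-1]
    - [0,0,0,-80,0,0,-1]
    - [0,0,0,-110,0,0,-1]
    - [0,0,0,-120,0,0,-1]
    - [0,0,0,-120,0,0,-1]

```text
time: 17.25
eef_pos: [0.4, -0.3309, 0.2325]
tool_rot: [[0.337, 0.942, -0.0], [0.942, -0.337, 0.0], [0.0, -0.0, -1.0]]
wrist_force: [-0.4, 0.4, -0.6]
opening: 1.0
gripper_force: 0.0
```

Run:
```python
from h import *
snap('scene','s6');snap('top','t6')
a=cv2.resize(load('s6')['image'][100:290,170:320,::-1],(400,507));b=cv2.resize(load('t6')['image'][170:290,170:265,::-1],(400,507))
cv2.imwrite('pics/c8.png',np.hstack([a,b]))
```

```text
(no output)
```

View pics/c8.png

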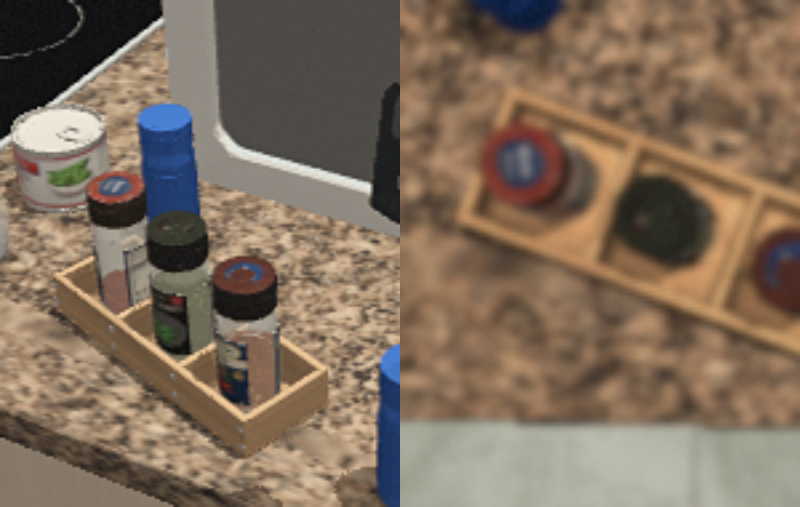

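Both spares are in their cells and the gripper is clear. Jar A's cap sits to the left in the top crop (525,165), so I'll check whether it leans.

Run:
```python
from h import *
t,s=load('t6'),load('s6')
k=400/95;f=507/120
for n,p,(u,v),(us,vs) in(('A',(.5097,-.0229),(525,165),(116,187)),('B',(.4643,-.1511),None or (797,270),(245,272)),('K',(.487,-.087),(665,218),(177,228))):
    print(n,ray(t,170+(u-400)/k,170+v/f,.11)[:2].round(4),ray(s,170+us/(400/150),100+vs/(507/190),.11)[:2].round(4),'exp',p)
```

```text
A [ 0.5103 -0.0256] [ 0.5104 -0.0236] exp (0.5097, -0.0229)
B [ 0.4646 -0.1528] [ 0.4671 -0.1485] exp (0.4643, -0.1511)
K [ 0.4872 -0.0912] [ 0.4882 -0.0859] exp (0.487, -0.087)
```

All caps sit within 3–4 mm of an upright, centred jar at floor height, so the shift is only perspective. Handing in.

```bash
python3 -c "
from workcell import arm
print(arm.finish_job())"
```

```text
the job is handed in; nothing more can be done
None
```

Both spare jars stand upright on the floors of the two empty cells, the jar already in the caddy was left in place, and the job was handed in at about 17 s; no verdict came back.

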